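# Set the batch wheel under the counter's flip cover

### The arm

A 6-joint arm with a two-finger parallel gripper is mounted at the origin on the work surface. World frame = base frame: x ahead of the robot, y to its left, z up, the work surface at z = 0. Lengths are in m, angles in rad, forces in N, time in s.
With the tool pointing down it reaches from about 0.325 to 0.875 m from the base axis. Payload 4.4 kg.
Tool frame: the origin (TCP) lies midway between the tips of the shut fingers; the grasp point (between the pads) lies 19 mm behind it; z points along the fingers, y is the line along which they close (so a half turn about z gives the same grasp; the last joint's range is limited). The gripper opens to 85 mm and grips with 20 to 120 N. Pads are 22 mm wide; open, the fingers measure 114 mm over their backs; the gripper's body (76 mm by 85 mm) begins 54 mm behind the grasp point. The pads swing forward as they close: fully open they stand 13 mm farther back than shut.
Start: joints at [0.959, 0.207, 1.542, -0, 1.393, -0.15], TCP at [0.256, 0.515, 0.231] pointing down, gripper open.
Joint ranges: [-2.73, 2.73], [-0.86, 2.22], [0.23, 2.46], [-1.11, 4.25], [0.08, 2.63], [-2.82, 2.82]. Speed limits (rad/s): [2.79, 2.79, 3.14, 3.14, 3.14, 3.14].

### API

Orientations are given as a unit quaternion [x, y, z, w].
In Python, from bench import r gives the robot as it stands.
- The arm moves only by the tool step_arm, never from a script. Its argument "commands" is a list of rows, each an object of numbers: "x", "y", "z": the shift along the tool's x, y, z in mm; "wx", "wy", "wz": the turn, a rotation vector about the tool's x, y, z in rad; "hand": the opening in per cent of the stroke, from 0 (shut) to 100 (fully open). In form: [{"x": .., "y": .., "z": .., "wx": .., "wy": .., "wz": .., "hand": ..}, ...]. A call has 1 to 12 rows; each row shifts and turns the commanded pose from where the row before left it, along the tool's axes as they then stand; what a row does not reach is not made up. A row lasts 1/12 s, in which the tool goes at most 41.7 mm and 7.16 degrees, less where a joint would pass 70% of its speed; a pose out of reach is approached as far as the arm can. A call with a gripper value outside its range is refused whole. The fingers move at their own pace and stop on an object; "grip_force" is the grip in N (left out, the last holds). Time passes only in rows, so rows that do not move let the fingers close. It gives the time, the measured TCP pose, the force, the opening and the grip force at its end, in the units of the state.
- r.get_obs(): the state, without advancing time (a new reading comes with each control period).
- r.capture(name): name is "scene" or "top" or "wrist"; returns a dict with "image" (420x560x3 uint8, blue, green, red), "z_map" (420x560 float32, m along the optical axis (not along the pixel's ray), 0 where there is no reading), "fx", "fy", "cx", "cy" (pixels), "R" (3x3) and "t" (3): a world point X has camera coordinates R X + t. Camera axes: x right, y down, z forward; pixel columns grow to the right and rows downward; lengths in m; the calibration is good to about 2 mm. A picture is of the moment at which its call begins.
- r.job_done(): hands the job in; it is judged then, once.
The state is a dict: "time_s": time; "qpos": joint angles; "qvel": joint speeds; "joint_efforts": joint torques, N m; "position": TCP position; "tcp_rot": TCP orientation; "ft_force": force on the tool from outside, world axes, zero at the start; "ft_torque": the same for the moment, N m; "grip_width": finger opening in m; "grip_force": force on a finger pad.
Only numpy, scipy, OpenCV 4.12 (cv2) and the standard library are available. Lean on these libraries where they do the work, as an engineer would, in place of code of your own. Each camera call takes 0.05 s, during which the arm holds its last target. There are 200 camera calls.

### The job

On the sloping counter console, swing the clear cover all the way open and roll the thumbwheel until the face with five pips is at the pointers, lying flat and parallel with the panel. Then swing the cover fully shut again over the wheel, and leave the other things on the table where they are.

Things in the scene. Friction and masses are not known exactly. Their poses are not given: they have to be found in the camera images.
- console: Black sloping control console on an aluminium stand, fixed. Origin on the table; x horizontal, away from the operator, y to the left, z up. Its panel, 170 mm wide, rises 35 deg towards +x: up-slope u = (cos35, 0, sin35), normal n = (-sin35, 0, cos35) in this frame. Side cheeks 7 mm thick, inner faces at y = +-78 mm, stand 53 mm off the panel; a wall as high closes the upper end.
- panel_mid (a point): Point of the panel plane in the middle of the wheel's slot (132 mm along u, 42 mm along y), 100 mm above the console's origin. The panel runs 72 mm down-slope and 120 mm up-slope from it, the cheeks 50 mm down and 118 mm up; the lower end is open. Two white pointer bars lie on the panel at left and right of it. Axes as the console's.
- wheel_axis (a point): Centre of the white thumbwheel, on its axis (console's y), 16 mm below panel_mid along n. The wheel is a hexagon 34 mm wide: six flats 44 mm long, 38 mm from the axis, bearing 1 to 6 black pips in order. At each of its six corners a rib 6 mm thick, as wide as the wheel, stands out radially to 64 mm from the axis. Axes as the console's.
- pointer (a point): Where the middle of a flat lies when it is at the pointers: 22 mm off the panel along n from panel_mid. Axes as the console's.
- wheel (a joint): Wheel angle q, rad; grows as the upper side rolls down-slope (to the robot). Face with k pips is at the pointers at q = (k-1) x 1.0472; five pips: 4.189. The middle of face k stands at angle (k-1) x 1.0472 - q from n, counted towards u, a rib 0.5236 either side of it. No clicks: balanced, 0.08 Nm friction holds it where it is left. Stops at -0.4 and 5.64; starts from 0.8 to 2.35.
- cover (a joint): Angle of the clear flip cover, rad: 0 shut (parallel with the panel, on the cheeks; so it starts), 1.62 fully open at its stop, square to the panel, leaning over the wheel towards the robot. Hinged at its upper edge; stiff: 0.4 Nm friction holds its 0.25 kg where it is left. Plate 148 mm from hinge to free edge, 170 mm wide, 5 mm thick, thin aluminium border.
- cover_hinge (a point): Middle of the cover's hinge line, which is along the console's y: 112 mm up-slope of panel_mid and 55 mm off the panel. The cover's underside plane passes through it. Fixed; axes as the console's.
- cover_bar (a point): Middle of the cover's steel handle: a round bar 12 mm thick, 100 mm long across (y), on a round post at each end, outside the cover. 128 mm from the hinge along the cover and 40 mm from the cover's underside plane (29 mm clear between bar and plate). Moves with the cover.
- spanner: Loose steel spanner 160 mm long, bystander lying beside the console; origin under its middle.
- beaker: Loose grey plastic cup, 60 mm across, 75 mm high, bystander beside the console; origin at its foot.
- screwdriver: Loose screwdriver 190 mm long, bystander lying beside the console; origin under its middle.
- parts_bin: Loose grey open bin 140 x 100 x 60 mm, bystander; origin at its foot.
- oil_bottle: Loose white bottle, 60 mm across, 150 mm high, bystander; origin at its foot.
- carton: Loose cardboard box 100 x 70 x 60 mm, bystander; origin at its foot.
- test_weight: Loose steel knobbed weight, 60 mm across, 80 mm high, bystander; origin at its foot.

How it is judged:
By the outcome, as a careful person would: the job done as asked, in the order asked, and still so for the second after the job is handed in, with the robot touching nothing.
It also fails if it takes over 72 s, if anything falls off the work surface, if the arm or the gripper's body presses on something with over 40 N, if the wrist force passes 120 N, or if a joint passes its speed limit or range.

## Working session

There is one attempt and no reset: what is moved stays moved. The work goes in short steps, Python scripts to look and compute and a tool call to move; the robot and the scene stay as the last step left them, time stands still between calls to the robot, and variables do not carry over. Pictures are saved under pics/ and viewed, at most 10 in all, crops included, and the job is handed in when it is done.

Besides the shell and the picture viewer there is one more tool, called after "Request:" by a JSON object that holds its "name" and its "arguments". step_arm: Moves the arm, as the interface text tells. Its arguments: {"type":"object","properties":{"commands":{"type":"array","items":{"type":"object","properties":{"x":{"type":"number"},"y":{"type":"number"},"z":{"type":"number"},"wx":{"type":"number"},"wy":{"type":"number"},"wz":{"type":"number"},"hand":{"type":"number"}}}},"grip_force":{"type":"number"}},"required":["commands"]}

```bash
mkdir -p pics; ls
python3 - <<'E'
from bench import r
import cv2,numpy as np,pickle
o=r.get_obs(); print(o)
for n in("scene","top"):
    c=r.capture(n); pickle.dump(c,open(n+".pkl","wb")); cv2.imwrite(f"pics/{n}0.png",c["image"]); print(n,c["fx"],c["cx"],c["cy"],-c["R"].T@c["t"])
E
```

```text
pics
{'time_s': 0.0, 'qpos': array([ 9.58482408e-01,  2.07437560e-01,  1.54295328e+00,  2.50629143e-05,
        1.39348904e+00, -1.50483737e-01]), 'qvel': array([-0.0009282 , -0.00074194, -0.00066854,  0.00101286,  0.00085982,
       -0.00029208]), 'joint_efforts': array([-1.99401152e-04, -3.83029640e+01, -2.91594082e+01, -3.50433074e-04,
        1.04754415e-02, -4.66961083e-06]), 'position': array([0.25577083, 0.5141432 , 0.2301161 ]), 'tcp_rot': array([ 2.28870437e-01,  9.73456221e-01, -1.05684420e-03, -4.37119372e-04]), 'ft_force': array([ 0.02689454, -0.38150947, -0.70238425]), 'ft_torque': array([ 0.02027653,  0.05655333, -0.06051969]), 'grip_force': 0.0, 'grip_width': 0.08521728046479138}
scene 403.52599574642034 284.9847492010482 209.187781197398 [1.02977551 0.71305181 0.70447722]
top 443.63152439818685 280.7283979887837 216.79244731952008 [0.41134124 0.01011035 1.41062248]
```

View pics/scene0.png

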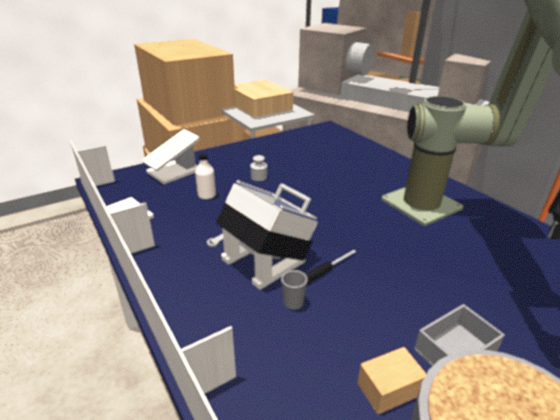

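View pics/top0.png

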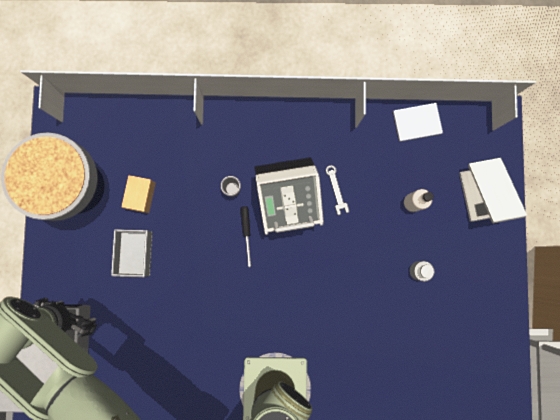

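The console is at top-image pixel (290,195), with its handle on the robot side at about (294,232). The screwdriver and beaker are to its left and the spanner is to its right. I'll enlarge it next.

```bash
cat > h.py <<'E'
import numpy as np
def pts(c,u0,u1,v0,v1):
    v,u=np.mgrid[v0:v1,u0:u1]; z=c["z_map"][v0:v1,u0:u1]
    P=np.stack([(u-c["cx"])/c["fx"]*z,(v-c["cy"])/c["fy"]*z,z],-1)
    return (P-c["t"])@c["R"]   # R^T (P-t)
def proj(c,X):
    p=c["R"]@np.asarray(X).T+c["t"][:,None]; return np.stack([c["fx"]*p[0]/p[2]+c["cx"],c["fy"]*p[1]/p[2]+c["cy"]],1)
E
python3 - <<'E'
import pickle,cv2,numpy as np
from h import *
c=pickle.load(open("top.pkl","rb"))
im=c["image"][150:250,225:358]; cv2.imwrite("pics/topc.png",cv2.resize(im,None,fx=6,fy=6,interpolation=cv2.INTER_CUBIC))
P=pts(c,225,358,150,250)
print("z every 6px, mm"); 
np.set_printoptions(linewidth=220)
print((P[10:90:4,25:105:4,2]*1000).astype(int))
E
```

```text
z every 6px, mm
[[   1   -3    2    2   -5    0    0   -2    0   -1  124  128  128  136  138  143    0    3   -1    1]
 [   1    0    0   -1  121  125  129  140  140  140  147  148  152  156  160  169   -1    0    1    5]
 [   6    2  141  144  146  150  157  157  163  163  167  166  171  179  176  180  182   -1    3    6]
 [   0    0  162  163  170  171  172  176  175  179  182  189  195  195  199  202  210    1    1   10]
 [   1    0  176  178  187  188  198  199  196  204  207  212  209  206  147  209  213  214   -2   -1]
 [   2    2  197  203  210  212  207  209  150  209  215  210  211  208  210  211  205  210   -3    0]
 [  -3    5  205  208  212  212  209  210  205  209  205  202  206  202  204  199  199  203    1    5]
 [   2    0  205  205  209  204  205  205  198  198  199  195  197  200  192  197  192  190    3    1]
 [   1    2  201  201  199  193  200  193  193  190  192  188  190  189  191  192  186  188    0    0]
 [  -1    0    4  193  196  194  193  193  185  191  185  186  181  182  180  173  178  181    0   -1]
 [  -3   -2    0  186  190  182  180  181  180  178  1
[... 276 characters left out ...]
  161  163  161  161  163  153  158  156  152  152  150  150  149  147    4   -1]
 [  -2   -3    0  161  153  155  157  154  155  148  150  144  146  147  140  147  147  140    1   -4]
 [   3    1   -1    3  147  149  142  148  139  135  142  139  140  141  137  161  133  134  134   -3]
 [  -3    4    2   -1  140  139  153  136  138  134  134  137  173  177  176  177   -1   -5    6   -3]
 [   1    1   -3   -1  137  130  131  180  172  176  178  175   -6   -4   -3   -5   -3    0 1410    3]
 [   0    5    4   -4  119    2    1    0    1   -4   -4   -1    0    5    0    1    0   -4    3    0]
 [  -3    1   -1    0    0   -4   -4    2   -5    6   -5    0    1    0    7   -1   -2    2   -4    0]]
```

View pics/topc.png

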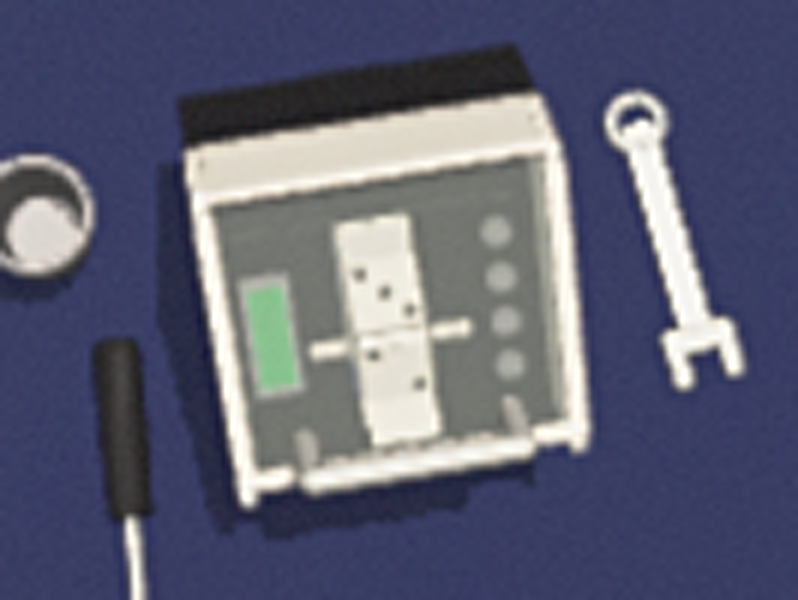

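```bash
cat >> h.py <<'E'
c35,s35=np.cos(np.radians(35)),np.sin(np.radians(35))
def con2w(p,psi,yun):  # p=panel_mid xy; yun: N x3 (y,u,n)
    yun=np.atleast_2d(yun); X=yun[:,1]*c35-yun[:,2]*s35; Z=.1+yun[:,1]*s35+yun[:,2]*c35; Y=yun[:,0]
    return np.stack([p[0]+np.cos(psi)*X-np.sin(psi)*Y,p[1]+np.sin(psi)*X+np.cos(psi)*Y,Z],1)
E
python3 - <<'E'
import pickle,cv2,numpy as np
from h import *
from scipy.optimize import least_squares
c=pickle.load(open("top.pkl","rb"))
P=pts(c,225,358,150,250).reshape(-1,3)
# plane pts: cover surface
def loc(q,P):
    d=P[:,:2]-q[:2]; X=np.cos(q[2])*d[:,0]+np.sin(q[2])*d[:,1]; Y=-np.sin(q[2])*d[:,0]+np.cos(q[2])*d[:,1]; Z=P[:,2]-.1
    return np.stack([Y,X*c35+Z*s35,-X*s35+Z*c35],1)
Q=P[(P[:,2]>.1)&(P[:,2]<.3)]
q=np.array([np.median(Q[:,0]),np.median(Q[:,1]),.17])
for i in range(20):
    L=loc(q,Q); m=(abs(L[:,0])<.07)&(L[:,1]>-.03)&(L[:,1]<.105)&(abs(L[:,2]-.06)<(.03 if i<5 else .012))
    s=least_squares(lambda a:loc([a[0],q[1],a[1]],Q[m])[:,2]-.06,[q[0],q[2]],loss="soft_l1",f_scale=.003)
    q[0],q[2]=s.x
    L=loc(q,Q); e=L[(L[:,1]>-.02)&(L[:,1]<.1)&(abs(L[:,2]-.06)<.012),0]; q[1]+=.5*(np.percentile(e,.5)+np.percentile(e,99.5))*np.cos(q[2])
print("depth fit",q,m.sum(),np.percentile(e,[.5,99.5]),"u range",np.percentile(L[abs(L[:,2]-.06)<.006,1],[.5,99.5]))
# landmarks in crop px
lm=[((305,481),(.05,-.016,.095)),((535,448),(-.05,-.016,.095)),((312,351),None),((470,327),None)]
A=np.array([l[0] for l in lm])/6-.5+np.array([225,150])+0.08
m3=np.array([l[1] for l in lm[:2]])
f=lambda a:(proj(c,con2w(a[:2],a[2],m3))-A[:2]).ravel()
s=least_squares(f,q); print("bar fit",s.x,s.fun)
mid=A[2:].mean(0); print("pointers mid px",mid,"pred",proj(c,con2w(q[:2],q[2],[[0,0,.004]])),proj(c,con2w(s.x[:2],s.x[2],[[0,0,.004]])))
np.save("q.npy",q)
sc=pickle.load(open("scene.pkl","rb"))
for cam,n,(u0,v0,w,h),k in((c,"topo",(225,150,133,100),6),(sc,"sceneo",(200,160,140,140),4)):
    im=cv2.resize(cam["image"][v0:v0+h,u0:u0+w],None,fx=k,fy=k,interpolation=cv2.INTER_CUBIC)
    for a,col in((q,(0,0,255)),(s.x,(0,255,0))):
        L=[(y,u,.06) for y in(-.085,.085) for u in(.112,-.036)]+[(y,-.016,.095) for y in(-.05,.05)]
        for x in (proj(cam,con2w(a[:2],a[2],L))-[u0,v0]+.5)*k: cv2.circle(im,tuple(int(t) for t in x),4,col,1)
    cv2.imwrite(f"pics/{n}.png",im)
a=cv2.imread("pics/topo.png");b=cv2.imread("pics/sceneo.png")
cv2.imwrite("pics/both.png",np.hstack([cv2.resize(a,(440,331)),cv2.resize(b,(331,331))]))
E
```

```text
depth fit [ 0.55729208 -0.03428076  0.17973763] 2049 [-0.08407065  0.08407065] u range [-0.03393012  0.1183832 ]
bar fit [ 0.55593109 -0.0369419   0.15717862] [ 1.54497995 -0.22197844 -1.55044341  0.23315372]
pointers mid px [289.74666667 206.08      ] pred [[289.48430001 206.12290899]] [[290.35857091 206.59593799]]
```

View pics/both.png

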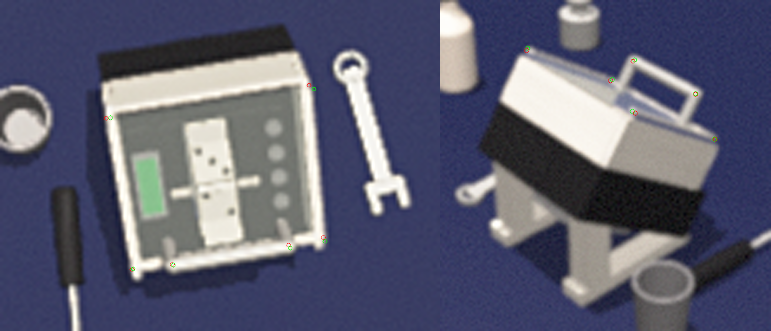

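Both overlays fit. The cover corners and bar match in both views, and the pointers' midpoint is predicted within 1 px. The wheel shows 3 pips up-slope and 2 pips down-slope, so q is about 1.57. Next I'll plan the approach.

```bash
cat >> h.py <<'E'
from scipy.spatial.transform import Rotation as Ro
Q0=np.array([.5566,-.0354,.170])
def frame(theta,psi):
    B=Ro.from_euler("z",psi).as_matrix()@np.array([[0,c35,s35],[1,0,0],[0,s35,-c35]])  # cols y,u,-n
    return B@Ro.from_rotvec([theta,0,0]).as_matrix()
def plan(o,yun,theta,Q=Q0):
    T=con2w(Q[:2],Q[2],np.array(yun)/1000)[0]; Rc=Ro.from_quat(o["tcp_rot"]).as_matrix(); F=frame(theta,Q[2])
    rv=Ro.from_matrix(Rc.T@F).as_rotvec(); d=T-o["position"]
    print("rotvec tool",rv.round(3),"shift in final frame mm",(F.T@d*1000).round(1),"in current frame",(Rc.T@d*1000).round(1))
def where(o,Q=Q0):
    d=o["position"]-np.r_[Q[:2],.1]; B=frame(0,Q[2]); v=B.T@d*1000
    rv=Ro.from_matrix(B.T@Ro.from_quat(o["tcp_rot"]).as_matrix()).as_rotvec()
    print("t %.2f y %.1f u %.1f n %.1f rot"%(o["time_s"],v[0],v[1],-v[2]),rv.round(3),"F",(B.T@o["ft_force"]).round(1),"w %.4f g %.1f"%(o["grip_width"],o["grip_force"]))
E
python3 -c "
from bench import r
from h import *
o=r.get_obs(); where(o); plan(o,(0,-16,170),0); print(con2w(Q0[:2],Q0[2],[[0,-.016,.17]]))"
```

```text
t 0.10 y 592.6 u -92.0 n 223.4 rot [ 0.567  0.286 -0.909] F [-0.1 -1.  -0. ] w 0.0855 g 0.0
rotvec tool [-0.567 -0.286  0.909] shift in final frame mm [-592.6   76.    53.4] in current frame [-424.9 -423.3    0.9]
[[ 0.44758011 -0.05411401  0.23007862]]
```

Request:
{"name": "step_arm", "arguments": {"commands": [{"wx": -0.0473, "wy": -0.0238, "wz": 0.0758, "hand": 60}, {"wx": -0.0473, "wy": -0.0238, "wz": 0.0758, "hand": 60}, {"wx": -0.0473, "wy": -0.0238, "wz": 0.0758, "hand": 60}, {"wx": -0.0473, "wy": -0.0238, "wz": 0.0758, "hand": 60}, {"wx": -0.0473, "wy": -0.0238, "wz": 0.0758, "hand": 60}, {"wx": -0.0473, "wy": -0.0238, "wz": 0.0758, "hand": 60}, {"wx": -0.0473, "wy": -0.0238, "wz": 0.0758, "hand": 60}, {"wx": -0.0473, "wy": -0.0238, "wz": 0.0758, "hand": 60}, {"wx": -0.0473, "wy": -0.0238, "wz": 0.0758, "hand": 60}, {"wx": -0.0473, "wy": -0.0238, "wz": 0.0758, "hand": 60}, {"wx": -0.0473, "wy": -0.0238, "wz": 0.0758, "hand": 60}, {"wx": -0.0473, "wy": -0.0238, "wz": 0.0758, "hand": 60}]}}

```text
invalid input at $.commands[0]: expected keys x, y, z, wx, wy, wz, hand
```

Request:
{"name": "step_arm", "arguments": {"commands": [{"x": -35, "y": 5}, {"x": -35, "y": 5}, {"x": -35, "y": 5}, {"x": -35, "y": 5}, {"x": -35, "y": 5}, {"x": -35, "y": 5}, {"x": -35, "y": 5}, {"x": -35, "y": 5}, {"x": -35, "y": 5}, {"x": -35, "y": 5}, {"x": -35, "y": 5}, {"x": -35, "y": 5}]}}

```text
invalid input at $.commands[0]: expected keys x, y, z, wx, wy, wz, hand
```

```bash
python3 -c "
from bench import r
from h import *
o=r.get_obs(); where(o); plan(o,(0,-16,170),0);print(o['qpos'])"
```

```text
t 0.10 y 592.6 u -92.0 n 223.4 rot [ 0.567  0.286 -0.909] F [-0.1 -1.  -0. ] w 0.0855 g 0.0
rotvec tool [-0.567 -0.286  0.909] shift in final frame mm [-592.6   76.    53.4] in current frame [-424.9 -423.3    0.9]
[ 9.58484901e-01  2.07356867e-01  1.54281564e+00 -1.66633886e-05
  1.39348882e+00 -1.50470647e-01]
```

All keys are needed in each row.

Request:
{"name": "step_arm", "arguments": {"commands": [{"x": 0, "y": 0, "z": 0, "wx": -0.0473, "wy": -0.0238, "wz": 0.0758, "hand": 60}, {"x": 0, "y": 0, "z": 0, "wx": -0.0473, "wy": -0.0238, "wz": 0.0758, "hand": 60}, {"x": 0, "y": 0, "z": 0, "wx": -0.0473, "wy": -0.0238, "wz": 0.0758, "hand": 60}, {"x": 0, "y": 0, "z": 0, "wx": -0.0473, "wy": -0.0238, "wz": 0.0758, "hand": 60}, {"x": 0, "y": 0, "z": 0, "wx": -0.0473, "wy": -0.0238, "wz": 0.0758, "hand": 60}, {"x": 0, "y": 0, "z": 0, "wx": -0.0473, "wy": -0.0238, "wz": 0.0758, "hand": 60}, {"x": 0, "y": 0, "z": 0, "wx": -0.0473, "wy": -0.0238, "wz": 0.0758, "hand": 60}, {"x": 0, "y": 0, "z": 0, "wx": -0.0473, "wy": -0.0238, "wz": 0.0758, "hand": 60}, {"x": 0, "y": 0, "z": 0, "wx": -0.0473, "wy": -0.0238, "wz": 0.0758, "hand": 60}, {"x": 0, "y": 0, "z": 0, "wx": -0.0473, "wy": -0.0238, "wz": 0.0758, "hand": 60}, {"x": 0, "y": 0, "z": 0, "wx": -0.0473, "wy": -0.0238, "wz": 0.0758, "hand": 60}, {"x": 0, "y": 0, "z": 0, "wx": -0.0473, "wy": -0.0238, "wz": 0.0758, "hand": 60}]}}

```text
time_s: 1.1
position: [0.2559, 0.5142, 0.2309]
tcp_rot: [0.616, 0.727, 0.232, 0.194]
ft_force: [0.5, 0.4, -0.0]
grip_width: 0.0511
grip_force: 0.0
```

Request:
{"name": "step_arm", "arguments": {"commands": [{"x": -35, "y": 5, "z": 0, "wx": 0, "wy": 0, "wz": 0, "hand": 60}, {"x": -35, "y": 5, "z": 0, "wx": 0, "wy": 0, "wz": 0, "hand": 60}, {"x": -35, "y": 5, "z": 0, "wx": 0, "wy": 0, "wz": 0, "hand": 60}, {"x": -35, "y": 5, "z": 0, "wx": 0, "wy": 0, "wz": 0, "hand": 60}, {"x": -35, "y": 5, "z": 0, "wx": 0, "wy": 0, "wz": 0, "hand": 60}, {"x": -35, "y": 5, "z": 0, "wx": 0, "wy": 0, "wz": 0, "hand": 60}, {"x": -35, "y": 5, "z": 0, "wx": 0, "wy": 0, "wz": 0, "hand": 60}, {"x": -35, "y": 5, "z": 0, "wx": 0, "wy": 0, "wz": 0, "hand": 60}, {"x": -35, "y": 5, "z": 0, "wx": 0, "wy": 0, "wz": 0, "hand": 60}, {"x": -35, "y": 5, "z": 0, "wx": 0, "wy": 0, "wz": 0, "hand": 60}, {"x": -35, "y": 5, "z": 0, "wx": 0, "wy": 0, "wz": 0, "hand": 60}, {"x": -35, "y": 5, "z": 0, "wx": 0, "wy": 0, "wz": 0, "hand": 60}]}}

```text
time_s: 2.1
position: [0.3709, 0.1225, 0.2631]
tcp_rot: [0.615, 0.729, 0.23, 0.193]
ft_force: [0.3, -0.7, -0.8]
grip_width: 0.0515
grip_force: 0.0
```

```bash
python3 -c "
from bench import r
from h import *
o=r.get_obs(); where(o); plan(o,(0,-16,170),0);print(o['qpos'])"
```

```text
t 2.10 y 187.1 u -34.5 n 223.2 rot [0.    0.002 0.001] F [-0.7 -0.3  0.8] w 0.0515 g 0.0
rotvec tool [-0.    -0.002 -0.001] shift in final frame mm [-187.1   18.5   53.2] in current frame [-187.1   18.8   53. ]
[ 0.02686153 -0.73091381  2.3124671   0.10208217  0.95697649 -0.17515093]
```

Request:
{"name": "step_arm", "arguments": {"commands": [{"x": -30, "y": 3, "z": 0, "wx": 0, "wy": 0, "wz": 0, "hand": 60}, {"x": -30, "y": 3, "z": 0, "wx": 0, "wy": 0, "wz": 0, "hand": 60}, {"x": -30, "y": 3, "z": 0, "wx": 0, "wy": 0, "wz": 0, "hand": 60}, {"x": -30, "y": 3, "z": 0, "wx": 0, "wy": 0, "wz": 0, "hand": 60}, {"x": -30, "y": 3, "z": 5, "wx": 0, "wy": 0, "wz": 0, "hand": 60}, {"x": -27, "y": 3, "z": 10, "wx": 0, "wy": 0, "wz": 0, "hand": 60}, {"x": 0, "y": 0, "z": 10, "wx": 0, "wy": 0, "wz": 0, "hand": 60}, {"x": 0, "y": 0, "z": 0, "wx": 0, "wy": 0, "wz": 0, "hand": 60}]}}

```text
time_s: 2.77
position: [0.4289, -0.0473, 0.2502]
tcp_rot: [0.618, 0.728, 0.229, 0.191]
ft_force: [0.7, 1.7, -1.0]
grip_width: 0.0512
grip_force: 0.0
```

```bash
python3 -c "
from bench import r
from h import *
import cv2,pickle
o=r.get_obs(); where(o); plan(o,(0,-16,78),0);print(o['qpos'])
c=r.capture('wrist');pickle.dump(c,open('w1.pkl','wb'));im=c['image']
for p in proj(c,con2w(Q0[:2],Q0[2],[(y,u,.06) for y in(-.085,.085) for u in(.112,-.036)]+[(y,-.016,.095) for y in(-.05,.05)]+[(.0,0,0)])):cv2.circle(im,tuple(int(t) for t in p),4,(0,0,255),1)
cv2.imwrite('pics/w1.png',im)"
```

```text
t 2.77 y 9.9 u -18.6 n 196.3 rot [0.006 0.002 0.008] F [1.5 0.2 1.3] w 0.0512 g 0.0
rotvec tool [-0.006 -0.002 -0.008] shift in final frame mm [ -9.9   2.6 118.3] in current frame [-10.1   3.4 118.3]
[-0.63434838 -0.53498762  2.24827877  0.49684047  1.04016887 -0.96770472]
```

View pics/w1.png

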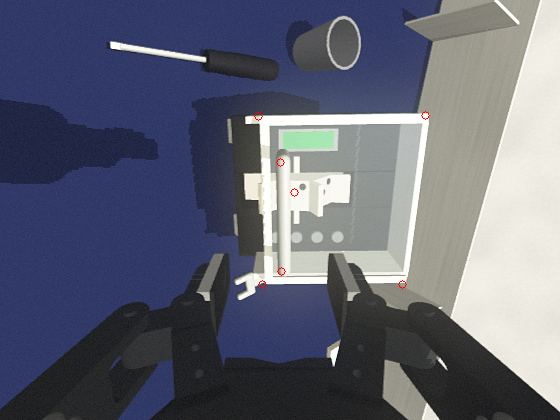

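Bar ends are at about (283,152) and (284,277), which puts the bar about 2 mm up-slope of my model. Everything else agrees. I'll descend on the bar and grip it.

Request:
{"name": "step_arm", "arguments": {"commands": [{"x": -5, "y": 2.5, "z": 10, "wx": -0.003, "wy": -0.001, "wz": -0.004, "hand": 60}, {"x": -5, "y": 2, "z": 15, "wx": -0.003, "wy": -0.001, "wz": -0.004, "hand": 60}, {"x": 0, "y": 0, "z": 20, "wx": 0, "wy": 0, "wz": 0, "hand": 60}, {"x": 0, "y": 0, "z": 20, "wx": 0, "wy": 0, "wz": 0, "hand": 60}, {"x": 0, "y": 0, "z": 20, "wx": 0, "wy": 0, "wz": 0, "hand": 60}, {"x": 0, "y": 0, "z": 15, "wx": 0, "wy": 0, "wz": 0, "hand": 60}, {"x": 0, "y": 0, "z": 10, "wx": 0, "wy": 0, "wz": 0, "hand": 60}, {"x": 0, "y": 0, "z": 8, "wx": 0, "wy": 0, "wz": 0, "hand": 60}, {"x": 0, "y": 0, "z": 0, "wx": 0, "wy": 0, "wz": 0, "hand": 60}]}}

```text
time_s: 3.57
position: [0.5014, -0.0422, 0.1575]
tcp_rot: [0.612, 0.731, 0.231, 0.195]
ft_force: [-0.3, -0.0, -0.1]
grip_width: 0.0509
grip_force: 0.0
```

Request:
{"name": "step_arm", "arguments": {"commands": [{"x": 0, "y": 0, "z": 0, "wx": 0, "wy": 0, "wz": 0, "hand": 5}, {"x": 0, "y": 0, "z": 0, "wx": 0, "wy": 0, "wz": 0, "hand": 5}, {"x": 0, "y": 0, "z": 0, "wx": 0, "wy": 0, "wz": 0, "hand": 5}, {"x": 0, "y": 0, "z": 0, "wx": 0, "wy": 0, "wz": 0, "hand": 5}, {"x": 0, "y": 0, "z": 0, "wx": 0, "wy": 0, "wz": 0, "hand": 5}, {"x": 0, "y": 0, "z": 0, "wx": 0, "wy": 0, "wz": 0, "hand": 5}], "grip_force": 30}}

```text
time_s: 4.07
position: [0.4993, -0.0438, 0.1569]
tcp_rot: [0.612, 0.731, 0.229, 0.194]
ft_force: [-11.5, -3.6, 2.3]
grip_width: 0.0111
grip_force: 29.2
```

```bash
python3 -c "
from bench import r
from h import *
o=r.get_obs(); where(o);print(o['qpos'])
# arc increments (du,dn) of bar about hinge
b=np.array([-128,40.]);a=np.linspace(0,1.64,25)
P=np.array([(b[0]*np.cos(t)+b[1]*np.sin(t), -b[0]*np.sin(t)+b[1]*np.cos(t)) for t in a]);print(np.diff(P,axis=0).round(1).tolist(),P[-1])"
```

```text
t 4.07 y 1.4 u -14.8 n 79.8 rot [ 0.001 -0.    -0.007] F [-1.6 -8.5 -8.7] w 0.0111 g 29.2
[-0.49254658 -0.18035828  2.23169683  0.59722906  0.67686922 -1.06315329]
[[3.0, 8.6], [3.6, 8.4], [4.2, 8.2], [4.7, 7.8], [5.3, 7.5], [5.8, 7.1], [6.2, 6.7], [6.7, 6.3], [7.1, 5.8], [7.5, 5.3], [7.8, 4.8], [8.1, 4.2], [8.4, 3.7], [8.6, 3.1], [8.8, 2.5], [9.0, 1.9], [9.1, 1.3], [9.1, 0.7], [9.2, 0.0], [9.1, -0.6], [9.1, -1.2], [9.0, -1.8], [8.8, -2.4], [8.6, -3.0]] [ 48.75525668 124.92767886]
```

Request:
{"name": "step_arm", "arguments": {"commands": [{"x": -1, "y": 1, "z": -8.6, "wx": 0, "wy": 0, "wz": 0, "hand": 5}, {"x": 0, "y": 3, "z": -8.4, "wx": 0, "wy": 0, "wz": 0, "hand": 5}, {"x": 0, "y": 4.2, "z": -8.2, "wx": 0, "wy": 0, "wz": 0, "hand": 5}, {"x": 0, "y": 4.7, "z": -7.8, "wx": 0, "wy": 0, "wz": 0, "hand": 5}, {"x": 0, "y": 5.3, "z": -7.5, "wx": 0, "wy": 0, "wz": 0, "hand": 5}, {"x": 0, "y": 5.8, "z": -7.1, "wx": 0, "wy": 0, "wz": 0, "hand": 5}, {"x": 0, "y": 6.2, "z": -6.7, "wx": 0, "wy": 0, "wz": 0, "hand": 5}, {"x": 0, "y": 6.7, "z": -6.3, "wx": 0, "wy": 0, "wz": 0, "hand": 5}, {"x": 0, "y": 7.1, "z": -5.8, "wx": 0, "wy": 0, "wz": 0, "hand": 5}, {"x": 0, "y": 7.5, "z": -5.3, "wx": 0, "wy": 0, "wz": 0, "hand": 5}, {"x": 0, "y": 7.8, "z": -4.8, "wx": 0, "wy": 0, "wz": 0, "hand": 5}, {"x": 0, "y": 8.1, "z": -4.2, "wx": 0, "wy": 0, "wz": 0, "hand": 5}]}}

```text
time_s: 5.07
position: [0.5058, -0.0427, 0.2602]
tcp_rot: [0.613, 0.733, 0.227, 0.191]
ft_force: [-26.5, -3.1, 7.2]
grip_width: 0.0103
grip_force: 31.4
```

```bash
cat > s.py <<'E'
from bench import r
from h import *
o=r.get_obs(); where(o);print(o['qpos'].round(2),o['ft_torque'].round(2))
E
python3 s.py
```

```text
t 5.07 y 1.4 u 49.9 n 160.7 rot [ 0.009  0.002 -0.008] F [  1.4 -17.7 -21.1] w 0.0103 g 31.4
[-0.48 -0.32  2.1   0.45  0.92 -0.85] [-0.33  3.58  0.17]
```

Request:
{"name": "step_arm", "arguments": {"commands": [{"x": 0, "y": 8.4, "z": -3.7, "wx": 0, "wy": 0, "wz": 0, "hand": 5}, {"x": 0, "y": 8.6, "z": -3.1, "wx": 0, "wy": 0, "wz": 0, "hand": 5}, {"x": 0, "y": 8.8, "z": -2.5, "wx": 0, "wy": 0, "wz": 0, "hand": 5}, {"x": 0, "y": 9, "z": -1.9, "wx": 0, "wy": 0, "wz": 0, "hand": 5}, {"x": 0, "y": 9.1, "z": -1.3, "wx": 0, "wy": 0, "wz": 0, "hand": 5}, {"x": 0, "y": 9.1, "z": -0.7, "wx": 0, "wy": 0, "wz": 0, "hand": 5}, {"x": 0, "y": 9.2, "z": 0, "wx": 0, "wy": 0, "wz": 0, "hand": 5}, {"x": 0, "y": 9.1, "z": 0.6, "wx": 0, "wy": 0, "wz": 0, "hand": 5}, {"x": 0, "y": 9.1, "z": 1.2, "wx": 0, "wy": 0, "wz": 0, "hand": 5}, {"x": 0, "y": 9, "z": 1.8, "wx": 0, "wy": 0, "wz": 0, "hand": 5}, {"x": 0, "y": 8.8, "z": 2.4, "wx": 0, "wy": 0, "wz": 0, "hand": 5}, {"x": 0, "y": 8.6, "z": 3, "wx": 0, "wy": 0, "wz": 0, "hand": 5}]}}

```text
time_s: 6.07
position: [0.5913, -0.0278, 0.3282]
tcp_rot: [0.612, 0.732, 0.228, 0.193]
ft_force: [-49.6, -9.5, 12.2]
grip_width: 0.0109
grip_force: 35.2
```

Request:
{"name": "step_arm", "arguments": {"commands": [{"x": 0, "y": 2, "z": 0, "wx": 0, "wy": 0, "wz": 0, "hand": 5}, {"x": 0, "y": 0, "z": 0, "wx": 0, "wy": 0, "wz": 0, "hand": 5}]}}

```text
time_s: 6.23
position: [0.5911, -0.0279, 0.3279]
tcp_rot: [0.612, 0.733, 0.226, 0.192]
ft_force: [-26.6, -1.7, 6.9]
grip_width: 0.0108
grip_force: 32.8
```

```bash
python3 s.py
```

```text
t 6.23 y 1.5 u 159.6 n 166.4 rot [ 0.008  0.001 -0.008] F [  2.8 -17.7 -20.8] w 0.0108 g 32.8
[-0.35 -0.17  1.84  0.35  0.96 -0.65] [-0.33  3.33  0.11]
```

Cover is at about 1.62 rad, against its stop. I'll release, go up over the plate, and return to above the wheel.

Request:
{"name": "step_arm", "arguments": {"commands": [{"x": 0, "y": 0, "z": 0, "wx": 0, "wy": 0, "wz": 0, "hand": 32}, {"x": 0, "y": 0, "z": 0, "wx": 0, "wy": 0, "wz": 0, "hand": 32}, {"x": 0, "y": 0, "z": 0, "wx": 0, "wy": 0, "wz": 0, "hand": 32}, {"x": 0, "y": 0, "z": -20, "wx": 0, "wy": 0, "wz": 0, "hand": 32}, {"x": 0, "y": 0, "z": -25, "wx": 0, "wy": 0, "wz": 0, "hand": 32}, {"x": 0, "y": 0, "z": -25, "wx": 0, "wy": 0, "wz": 0, "hand": 32}, {"x": -0.5, "y": -15, "z": -10, "wx": 0, "wy": 0, "wz": 0, "hand": 32}, {"x": -0.5, "y": -30, "z": 0, "wx": 0, "wy": 0, "wz": 0, "hand": 32}, {"x": -0.5, "y": -30, "z": 0, "wx": 0, "wy": 0, "wz": 0, "hand": 32}, {"x": 0, "y": -30, "z": 0, "wx": 0, "wy": 0, "wz": 0, "hand": 32}, {"x": 0, "y": -30, "z": 0, "wx": 0, "wy": 0, "wz": 0, "hand": 32}, {"x": 0, "y": -24, "z": 0, "wx": 0, "wy": 0, "wz": 0, "hand": 32}]}}

```text
time_s: 7.23
position: [0.4215, -0.06, 0.303]
tcp_rot: [0.612, 0.73, 0.231, 0.197]
ft_force: [0.1, -0.4, 0.4]
grip_width: 0.027
grip_force: 0.0
```

Request:
{"name": "step_arm", "arguments": {"commands": [{"x": 0, "y": 0, "z": 30, "wx": 0, "wy": 0, "wz": 0, "hand": 32}, {"x": 0, "y": 0, "z": 30, "wx": 0, "wy": 0, "wz": 0, "hand": 32}, {"x": 0, "y": 0, "z": 25, "wx": 0, "wy": 0, "wz": 0, "hand": 32}, {"x": 0, "y": 0, "z": 5, "wx": 0, "wy": 0, "wz": 0, "hand": 32}, {"x": 0, "y": 0, "z": 0, "wx": 0, "wy": 0, "wz": 0, "hand": 32}]}}

```text
time_s: 7.65
position: [0.4736, -0.0507, 0.2287]
tcp_rot: [0.613, 0.731, 0.231, 0.195]
ft_force: [1.0, -0.5, 0.1]
grip_width: 0.0271
grip_force: 0.0
```

```bash
cat > wl.py <<'E'
import sys,cv2,pickle
from bench import r
from h import *
o=r.get_obs(); where(o)
c=r.capture('wrist');pickle.dump(c,open('w.pkl','wb'));im=c['image']
def wp(th,R,y=0): return (y,R*np.sin(th),-.016+R*np.cos(th))
# depth profile across wheel centre lines
P=pts(c,0,560,0,420).reshape(-1,3); ok=(c['z_map'].ravel()>.03); P=P[ok]
d=P[:,:2]-Q0[:2]; X=np.cos(Q0[2])*d[:,0]+np.sin(Q0[2])*d[:,1]; Y=-np.sin(Q0[2])*d[:,0]+np.cos(Q0[2])*d[:,1]; Z=P[:,2]-.1
u=X*c35+Z*s35; n=-X*s35+Z*c35+.016
R=np.hypot(u,n); th=np.arctan2(u,n); m=(abs(Y)<.015)&(n>.018)&(R<.075)&(abs(th)<1.2)
# fold: fit hexagon flat distance & ribs over q
def cost(q,u0=0,n0=0):
    R=np.hypot(u[m]-u0,n[m]-n0); t=np.arctan2(u[m]-u0,n[m]-n0)
    a=(t+q+np.pi/6)%(np.pi/3)-np.pi/6   # angle from nearest flat mid
    flat=abs(R*np.cos(a)-.038)
    b=(t+q)%(np.pi/3)-np.pi/6
    rib=np.maximum(abs(R*np.sin(b))-.003,0)+np.maximum(R-.064,0)
    rib=np.where(R>.04,np.minimum(abs(abs(R*np.sin(b))-.003),np.hypot(np.maximum(abs(R*np.sin(b))-.003,0),R-.064)),1)
    return np.minimum(np.minimum(flat,rib),.006).mean()
qs=np.linspace(0,np.pi/3,180); best=min((cost(q,a,b),q,a,b) for q in qs for a in (-.003,-.0015,0,.0015,.003) for b in (-.003,-.0015,0,.0015,.003)); print("n pts",m.sum(),"best cost,q mod 1.047,du,dn",np.round(best,4))
qq=best[1]; print("ribs at deg",[round(np.degrees(k*np.pi/3+np.pi/6-qq),1) for k in(-1,0,1)])
for p in proj(c,con2w(Q0[:2],Q0[2],[wp(k*np.pi/3+np.pi/6-qq,.064,y) for k in(-1,0,1) for y in(-.017,.017)])):cv2.circle(im,tuple(int(t) for t in p),3,(0,0,255),1)
if len(sys.argv)>1: cv2.imwrite(sys.argv[1],im)
E
python3 wl.py pics/w2.png
```

```text
t 7.65 y -1.0 u 4.7 n 153.9 rot [-0.002  0.001 -0.005] F [-0.6  0.8  0.5] w 0.0271 g 0.0
n pts 2378 best cost,q mod 1.047,du,dn [ 0.0005  0.1463  0.0015 -0.003 ]
ribs at deg [np.float64(-38.4), np.float64(21.6), np.float64(81.6)]
```

View pics/w2.png

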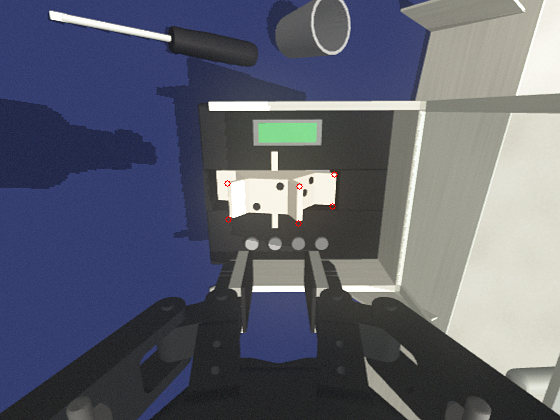

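The wheel model fits the depth to 0.5 mm. The rib between faces 2 and 3 is at +21.6° (pixel ~(298,205)), so q = 1.19 and 171.6° of roll are left. At right, the cover stands open. I'll straddle this rib, draw it to 0°, then grip it.

Request:
{"name": "step_arm", "arguments": {"commands": [{"x": 0.5, "y": 8, "z": 15, "wx": 0.002, "wy": -0.001, "wz": 0.005, "hand": 32}, {"x": 0, "y": 9.5, "z": 20, "wx": 0, "wy": 0, "wz": 0, "hand": 32}, {"x": 0, "y": 0, "z": 22, "wx": 0, "wy": 0, "wz": 0, "hand": 32}, {"x": 0, "y": 0, "z": 22, "wx": 0, "wy": 0, "wz": 0, "hand": 32}, {"x": 0, "y": 0, "z": 18, "wx": 0, "wy": 0, "wz": 0, "hand": 32}, {"x": 0, "y": 0, "z": 13, "wx": 0, "wy": 0, "wz": 0, "hand": 32}, {"x": 0, "y": 0, "z": 10, "wx": 0, "wy": 0, "wz": 0, "hand": 32}, {"x": 0, "y": 0, "z": 0, "wx": 0, "wy": 0, "wz": 0, "hand": 32}]}}

```text
time_s: 8.37
position: [0.5568, -0.0371, 0.1422]
tcp_rot: [0.614, 0.729, 0.23, 0.196]
ft_force: [-1.0, 0.5, -0.3]
grip_width: 0.0273
grip_force: 0.0
```

```bash
python3 s.py
```

```text
t 8.37 y -1.7 u 24.1 n 34.6 rot [-0.003 -0.002 -0.   ] F [ 0.7 -0.9 -0.2] w 0.0273 g 0.0
[-0.4  -0.02  2.13  0.6   0.58 -1.01] [-0.1   0.29  0.02]
```

Request:
{"name": "step_arm", "arguments": {"commands": [{"x": 0, "y": -5, "z": 0, "wx": 0, "wy": 0, "wz": 0, "hand": 32}, {"x": 0, "y": -6, "z": 0, "wx": 0, "wy": 0, "wz": 0, "hand": 32}, {"x": 0, "y": -6, "z": 0, "wx": 0, "wy": 0, "wz": 0, "hand": 32}, {"x": 0, "y": -6, "z": 2, "wx": 0, "wy": 0, "wz": 0, "hand": 32}, {"x": 0, "y": 0, "z": 3, "wx": 0, "wy": 0, "wz": 0, "hand": 0}, {"x": 0, "y": 0, "z": 0, "wx": 0, "wy": 0, "wz": 0, "hand": 0}, {"x": 0, "y": 0, "z": 0, "wx": 0, "wy": 0, "wz": 0, "hand": 0}, {"x": 0, "y": 0, "z": 0, "wx": 0, "wy": 0, "wz": 0, "hand": 0}, {"x": 0, "y": 0, "z": 0, "wx": 0, "wy": 0, "wz": 0, "hand": 0}], "grip_force": 25}}

```text
time_s: 9.12
position: [0.5403, -0.0396, 0.1246]
tcp_rot: [0.614, 0.729, 0.23, 0.196]
ft_force: [-2.0, -0.5, 2.8]
grip_width: 0.0052
grip_force: 25.7
```

```bash
python3 s.py; python3 wl.py
python3 -c "
import numpy as np
# tool-frame step about wheel axis: TCP at r, d theta=-w
for r in(47,):
  for w in(.0785,.0873): print(w, 'y',-r*np.sin(w),'z',r*(1-np.cos(w)))"
```

```text
t 9.12 y -1.4 u 0.4 n 29.8 rot [-0.003 -0.003 -0.001] F [-0.1 -0.1 -3.4] w 0.0052 g 25.7
[-0.43 -0.02  2.17  0.66  0.56 -1.09] [-0.14 -0.04  0.09]
t 9.12 y -1.4 u 0.4 n 29.8 rot [-0.003 -0.003 -0.001] F [-0.1 -0.1 -3.4] w 0.0052 g 25.7
n pts 9146 best cost,q mod 1.047,du,dn [ 0.0011  0.5324  0.0015 -0.003 ]
ribs at deg [np.float64(-60.5), np.float64(-0.5), np.float64(59.5)]
0.0785 y -3.6857118971210725 z 0.14473852584514646
0.0873 y -4.097890166512418 z 0.17898659593963084
```

The rib is gripped at 0° (the camera confirms -0.5°). I'll try the arc and watch joint 5.

Request:
{"name": "step_arm", "arguments": {"commands": [{"x": 0, "y": -3.7, "z": 0.15, "wx": -0.0785, "wy": 0, "wz": 0, "hand": 0}, {"x": 0, "y": -3.7, "z": 0.15, "wx": -0.0785, "wy": 0, "wz": 0, "hand": 0}, {"x": 0, "y": -3.7, "z": 0.15, "wx": -0.0785, "wy": 0, "wz": 0, "hand": 0}, {"x": 0, "y": 0, "z": 0, "wx": 0, "wy": 0, "wz": 0, "hand": 0}]}}

```text
time_s: 9.5
position: [0.5343, -0.0405, 0.1192]
tcp_rot: [0.596, 0.706, 0.293, 0.245]
ft_force: [-9.1, -6.7, 14.6]
grip_width: 0.0053
grip_force: 29.4
```

```bash
python3 s.py
```

```text
t 9.50 y -1.2 u -7.7 n 28.8 rot [-0.173  0.002  0.002] F [ -5.1   0.1 -17.8] w 0.0053 g 29.4
[-0.51 -0.02  2.29  1.17  0.51 -1.64] [-0.6  -0.41 -0.3 ]
```

Request:
{"name": "step_arm", "arguments": {"commands": [{"x": 0, "y": -2.0, "z": 0.05, "wx": -0.044, "wy": 0, "wz": 0, "hand": 0}, {"x": 0, "y": -2.0, "z": 0.05, "wx": -0.044, "wy": 0, "wz": 0, "hand": 0}, {"x": 0, "y": -2.0, "z": 0.05, "wx": -0.044, "wy": 0, "wz": 0, "hand": 0}, {"x": 0, "y": -2.0, "z": 0.05, "wx": -0.044, "wy": 0, "wz": 0, "hand": 0}, {"x": 0, "y": -2.0, "z": 0.05, "wx": -0.044, "wy": 0, "wz": 0, "hand": 0}, {"x": 0, "y": 0, "z": 0, "wx": 0, "wy": 0, "wz": 0, "hand": 0}]}}

```text
time_s: 10.0
position: [0.5281, -0.0414, 0.1108]
tcp_rot: [0.567, 0.669, 0.369, 0.307]
ft_force: [-17.2, -9.9, 16.1]
grip_width: 0.0051
grip_force: 31.5
```

```bash
python3 s.py
```

```text
t 10.00 y -1.1 u -17.7 n 25.6 rot [-0.391  0.004  0.006] F [ -6.9  -6.  -23.8] w 0.0051 g 31.5
[-0.63  0.09  2.41  1.8   0.67 -2.36] [-0.66 -0.47 -0.77]
```

Joint 3 is nearing its limit, so I'll stop this stroke at -22.4°. I'll release, back off along the tool, straighten, and straddle the next rib (now at about +37.6°).

Request:
{"name": "step_arm", "arguments": {"commands": [{"x": 0, "y": 0, "z": 0, "wx": 0, "wy": 0, "wz": 0, "hand": 32}, {"x": 0, "y": 0, "z": 0, "wx": 0, "wy": 0, "wz": 0, "hand": 32}, {"x": 0, "y": 0, "z": -15, "wx": 0, "wy": 0, "wz": 0, "hand": 32}, {"x": 0, "y": 0, "z": -20, "wx": 0, "wy": 0, "wz": 0, "hand": 32}, {"x": 0, "y": 0, "z": -10, "wx": 0.048, "wy": 0, "wz": 0, "hand": 32}, {"x": 0, "y": 5, "z": 0, "wx": 0.048, "wy": 0, "wz": 0, "hand": 32}, {"x": 0, "y": 5, "z": 0, "wx": 0.048, "wy": 0, "wz": 0, "hand": 32}, {"x": 0, "y": 5, "z": 0, "wx": 0.048, "wy": 0, "wz": 0, "hand": 32}, {"x": 0, "y": 5, "z": 0, "wx": 0.05, "wy": 0, "wz": 0, "hand": 32}, {"x": 0, "y": 10, "z": 0, "wx": 0.05, "wy": 0, "wz": 0, "hand": 32}, {"x": 0, "y": 10, "z": 0, "wx": 0.05, "wy": 0, "wz": 0, "hand": 32}, {"x": 0, "y": 10, "z": 0, "wx": 0.05, "wy": 0, "wz": 0, "hand": 32}]}}

```text
time_s: 11.0
position: [0.5264, -0.0389, 0.1698]
tcp_rot: [0.613, 0.732, 0.23, 0.189]
ft_force: [-0.1, -0.0, -0.9]
grip_width: 0.0276
grip_force: 0.0
```

```bash
python3 s.py; python3 wl.py; python3 -c "
from bench import r
from h import *
plan(r.get_obs(),(-1,37,62),0)"
```

```text
t 11.00 y 1.6 u 15.2 n 74.6 rot [ 0.007  0.01  -0.003] F [ 0.  -0.6  0.6] w 0.0276 g 0.0
[-0.45 -0.13  2.16  0.56  0.69 -0.98] [-0.11  0.29 -0.02]
t 11.00 y 1.6 u 15.2 n 74.6 rot [ 0.007  0.01  -0.003] F [ 0.  -0.6  0.6] w 0.0276 g 0.0
n pts 4079 best cost,q mod 1.047,du,dn [ 5.000e-04  9.536e-01  3.000e-03 -3.000e-03]
ribs at deg [np.float64(-84.6), np.float64(-24.6), np.float64(35.4)]
rotvec tool [-0.001 -0.006  0.005] shift in final frame mm [-0.7 16.1 13.8] in current frame [-0.9 16.1 13.8]
```

Request:
{"name": "step_arm", "arguments": {"commands": [{"x": -1, "y": 11, "z": 0, "wx": -0.003, "wy": -0.005, "wz": 0.002, "hand": 32}, {"x": -1, "y": 10, "z": 5, "wx": -0.003, "wy": -0.005, "wz": 0.002, "hand": 32}, {"x": 0, "y": 0, "z": 15, "wx": 0, "wy": 0, "wz": 0, "hand": 32}, {"x": 0, "y": 0, "z": 15, "wx": 0, "wy": 0, "wz": 0, "hand": 32}, {"x": 0, "y": 0, "z": 13, "wx": 0, "wy": 0, "wz": 0, "hand": 32}, {"x": 0, "y": 0, "z": 0, "wx": 0, "wy": 0, "wz": 0, "hand": 32}]}}

```text
time_s: 11.55
position: [0.5699, -0.0329, 0.1391]
tcp_rot: [0.615, 0.729, 0.23, 0.192]
ft_force: [-0.8, 1.2, -0.8]
grip_width: 0.0273
grip_force: 0.0
```

```bash
python3 s.py
```

```text
t 11.55 y 0.2 u 33.5 n 24.3 rot [0.002 0.002 0.002] F [ 1.3 -0.9  0.3] w 0.0273 g 0.0
[-0.38  0.02  2.1   0.59  0.57 -0.98] [-0.08  0.34  0.01]
```

Request:
{"name": "step_arm", "arguments": {"commands": [{"x": 0, "y": -6, "z": -2, "wx": 0, "wy": 0, "wz": 0, "hand": 32}, {"x": 0, "y": -7, "z": -2, "wx": 0, "wy": 0, "wz": 0, "hand": 32}, {"x": 0, "y": -7, "z": -1, "wx": 0, "wy": 0, "wz": 0, "hand": 32}, {"x": 0, "y": -7, "z": 0, "wx": 0, "wy": 0, "wz": 0, "hand": 32}, {"x": 0, "y": -6, "z": 0, "wx": 0, "wy": 0, "wz": 0, "hand": 32}, {"x": 0, "y": 0, "z": 0, "wx": 0, "wy": 0, "wz": 0, "hand": 0}, {"x": 0, "y": 0, "z": 0, "wx": 0, "wy": 0, "wz": 0, "hand": 0}, {"x": 0, "y": 0, "z": 0, "wx": 0, "wy": 0, "wz": 0, "hand": 0}, {"x": 0, "y": 0, "z": 0, "wx": 0, "wy": 0, "wz": 0, "hand": 0}, {"x": 0, "y": 0, "z": 0, "wx": 0, "wy": 0, "wz": 0, "hand": 0}], "grip_force": 25}}

```text
time_s: 12.38
position: [0.541, -0.0391, 0.1274]
tcp_rot: [0.615, 0.729, 0.23, 0.194]
ft_force: [-7.6, -2.5, 8.2]
grip_width: 0.0054
grip_force: 27.3
```

```bash
python3 s.py; python3 wl.py
```

```text
t 12.38 y -1.0 u 2.6 n 31.7 rot [-0.001 -0.    -0.   ] F [ -1.2  -1.8 -11.3] w 0.0054 g 27.3
[-0.43 -0.02  2.17  0.65  0.56 -1.08] [-0.26  0.86 -0.01]
t 12.38 y -1.0 u 2.6 n 31.7 rot [-0.001 -0.    -0.   ] F [ -1.2  -1.8 -11.3] w 0.0054 g 27.3
n pts 8873 best cost,q mod 1.047,du,dn [ 0.0011  0.4973  0.0015 -0.003 ]
ribs at deg [np.float64(-58.5), np.float64(1.5), np.float64(61.5)]
```

Request:
{"name": "step_arm", "arguments": {"commands": [{"x": 0, "y": -2.3, "z": 0.1, "wx": -0.045, "wy": 0, "wz": 0, "hand": 0}, {"x": 0, "y": -2.3, "z": 0.1, "wx": -0.045, "wy": 0, "wz": 0, "hand": 0}, {"x": 0, "y": -2.3, "z": 0.1, "wx": -0.045, "wy": 0, "wz": 0, "hand": 0}, {"x": 0, "y": -2.3, "z": 0.1, "wx": -0.045, "wy": 0, "wz": 0, "hand": 0}, {"x": 0, "y": -2.3, "z": 0.1, "wx": -0.045, "wy": 0, "wz": 0, "hand": 0}, {"x": 0, "y": -2.2, "z": 0.1, "wx": -0.045, "wy": 0, "wz": 0, "hand": 0}, {"x": 0, "y": -2.2, "z": 0.1, "wx": -0.045, "wy": 0, "wz": 0, "hand": 0}, {"x": 0, "y": -2.2, "z": 0.1, "wx": -0.045, "wy": 0, "wz": 0, "hand": 0}, {"x": 0, "y": -2.2, "z": 0.1, "wx": -0.045, "wy": 0, "wz": 0, "hand": 0}, {"x": 0, "y": 0, "z": 0, "wx": 0, "wy": 0, "wz": 0, "hand": 0}]}}

```text
time_s: 13.27
position: [0.5263, -0.0417, 0.1112]
tcp_rot: [0.566, 0.665, 0.373, 0.314]
ft_force: [-28.5, -7.0, 22.1]
grip_width: 0.0053
grip_force: 30.8
```

```bash
python3 s.py
```

```text
t 13.27 y -1.1 u -18.9 n 26.9 rot [-0.407 -0.002  0.007] F [ -2.1 -11.3 -34.9] w 0.0053 g 30.8
[-0.64  0.09  2.42  1.84  0.69 -2.4 ] [-0.38 -0.25 -0.18]
```

Request:
{"name": "step_arm", "arguments": {"commands": [{"x": 0, "y": 0, "z": 0, "wx": 0, "wy": 0, "wz": 0, "hand": 32}, {"x": 0, "y": 0, "z": 0, "wx": 0, "wy": 0, "wz": 0, "hand": 32}, {"x": 0, "y": 0, "z": -15, "wx": 0, "wy": 0, "wz": 0, "hand": 32}, {"x": 0, "y": 0, "z": -20, "wx": 0, "wy": 0, "wz": 0, "hand": 32}, {"x": 0, "y": 0, "z": -10, "wx": 0.05, "wy": 0, "wz": 0, "hand": 32}, {"x": 0, "y": 5, "z": 0, "wx": 0.05, "wy": 0, "wz": 0, "hand": 32}, {"x": 0, "y": 5, "z": 0, "wx": 0.05, "wy": 0, "wz": 0, "hand": 32}, {"x": 0, "y": 5, "z": 0, "wx": 0.05, "wy": 0, "wz": 0, "hand": 32}, {"x": 0, "y": 5, "z": 0, "wx": 0.05, "wy": 0, "wz": 0, "hand": 32}, {"x": 0, "y": 10, "z": 0, "wx": 0.05, "wy": 0, "wz": 0, "hand": 32}, {"x": 0, "y": 10, "z": 0, "wx": 0.05, "wy": 0, "wz": 0, "hand": 32}, {"x": 0, "y": 10, "z": 0, "wx": 0.05, "wy": 0, "wz": 0, "hand": 32}]}}

```text
time_s: 14.27
position: [0.5294, -0.043, 0.1724]
tcp_rot: [0.614, 0.729, 0.231, 0.195]
ft_force: [-0.3, 0.2, -0.5]
grip_width: 0.0271
grip_force: 0.0
```

```bash
python3 s.py; python3 wl.py
```

```text
t 14.27 y -2.9 u 18.5 n 75.4 rot [-0.003  0.    -0.   ] F [ 0.3 -0.5  0.3] w 0.0271 g 0.0
[-0.45 -0.13  2.16  0.56  0.68 -0.99] [-0.03  0.25 -0.03]
t 14.27 y -2.9 u 18.5 n 75.4 rot [-0.003  0.    -0.   ] F [ 0.3 -0.5  0.3] w 0.0271 g 0.0
n pts 4300 best cost,q mod 1.047,du,dn [ 5.000e-04  9.653e-01  3.000e-03 -3.000e-03]
ribs at deg [np.float64(-85.3), np.float64(-25.3), np.float64(34.7)]
```

Request:
{"name": "step_arm", "arguments": {"commands": [{"x": 1, "y": 9, "z": 0, "wx": 0.003, "wy": 0, "wz": 0, "hand": 32}, {"x": 1, "y": 8, "z": 5, "wx": 0, "wy": 0, "wz": 0, "hand": 32}, {"x": 0, "y": 0, "z": 15, "wx": 0, "wy": 0, "wz": 0, "hand": 32}, {"x": 0, "y": 0, "z": 15, "wx": 0, "wy": 0, "wz": 0, "hand": 32}, {"x": 0, "y": 0, "z": 15, "wx": 0, "wy": 0, "wz": 0, "hand": 32}, {"x": 0, "y": 0, "z": 0, "wx": 0, "wy": 0, "wz": 0, "hand": 32}]}}

```text
time_s: 14.82
position: [0.5697, -0.033, 0.1372]
tcp_rot: [0.615, 0.729, 0.231, 0.192]
ft_force: [-0.5, -0.3, -0.2]
grip_width: 0.0272
grip_force: 0.0
```

```bash
python3 s.py
```

```text
t 14.82 y 0.1 u 32.2 n 22.9 rot [0.002 0.004 0.002] F [-0.2 -0.5 -0.1] w 0.0272 g 0.0
[-0.38  0.02  2.1   0.6   0.57 -0.99] [-0.11  0.25  0.01]
```

Request:
{"name": "step_arm", "arguments": {"commands": [{"x": 0, "y": -6, "z": -2, "wx": 0, "wy": 0, "wz": 0, "hand": 32}, {"x": 0, "y": -7, "z": -2, "wx": 0, "wy": 0, "wz": 0, "hand": 32}, {"x": 0, "y": -7, "z": -1, "wx": 0, "wy": 0, "wz": 0, "hand": 32}, {"x": 0, "y": -7, "z": 0, "wx": 0, "wy": 0, "wz": 0, "hand": 32}, {"x": 0, "y": -6, "z": 0, "wx": 0, "wy": 0, "wz": 0, "hand": 32}, {"x": 0, "y": 0, "z": 0, "wx": 0, "wy": 0, "wz": 0, "hand": 0}, {"x": 0, "y": 0, "z": 0, "wx": 0, "wy": 0, "wz": 0, "hand": 0}, {"x": 0, "y": 0, "z": 0, "wx": 0, "wy": 0, "wz": 0, "hand": 0}, {"x": 0, "y": 0, "z": 0, "wx": 0, "wy": 0, "wz": 0, "hand": 0}, {"x": 0, "y": 0, "z": 0, "wx": 0, "wy": 0, "wz": 0, "hand": 0}]}}

```text
time_s: 15.65
position: [0.5408, -0.0392, 0.1257]
tcp_rot: [0.614, 0.729, 0.231, 0.194]
ft_force: [-8.3, -2.6, 8.0]
grip_width: 0.0053
grip_force: 28.2
```

Request:
{"name": "step_arm", "arguments": {"commands": [{"x": 0, "y": -2.3, "z": 0.1, "wx": -0.045, "wy": 0, "wz": 0, "hand": 0}, {"x": 0, "y": -2.3, "z": 0.1, "wx": -0.045, "wy": 0, "wz": 0, "hand": 0}, {"x": 0, "y": -2.3, "z": 0.1, "wx": -0.045, "wy": 0, "wz": 0, "hand": 0}, {"x": 0, "y": -2.3, "z": 0.1, "wx": -0.045, "wy": 0, "wz": 0, "hand": 0}, {"x": 0, "y": -2.3, "z": 0.1, "wx": -0.045, "wy": 0, "wz": 0, "hand": 0}, {"x": 0, "y": -2.2, "z": 0.1, "wx": -0.045, "wy": 0, "wz": 0, "hand": 0}, {"x": 0, "y": -2.2, "z": 0.1, "wx": -0.045, "wy": 0, "wz": 0, "hand": 0}, {"x": 0, "y": -2.2, "z": 0.1, "wx": -0.045, "wy": 0, "wz": 0, "hand": 0}, {"x": 0, "y": -2.2, "z": 0.1, "wx": -0.045, "wy": 0, "wz": 0, "hand": 0}, {"x": 0, "y": 0, "z": 0, "wx": 0, "wy": 0, "wz": 0, "hand": 0}]}}

```text
time_s: 16.48
position: [0.5272, -0.0417, 0.1103]
tcp_rot: [0.564, 0.666, 0.374, 0.314]
ft_force: [-19.5, -4.9, 17.5]
grip_width: 0.0055
grip_force: 32.2
```

```bash
python3 s.py
```

```text
t 16.48 y -1.2 u -18.7 n 25.7 rot [-0.41   0.001  0.005] F [ -1.5  -6.4 -25.8] w 0.0055 g 32.2
[-0.64  0.1   2.42  1.84  0.69 -2.41] [-0.19 -0.48 -0.01]
```

Request:
{"name": "step_arm", "arguments": {"commands": [{"x": 0, "y": 0, "z": 0, "wx": 0, "wy": 0, "wz": 0, "hand": 32}, {"x": 0, "y": 0, "z": 0, "wx": 0, "wy": 0, "wz": 0, "hand": 32}, {"x": 0, "y": 0, "z": -15, "wx": 0, "wy": 0, "wz": 0, "hand": 32}, {"x": 0, "y": 0, "z": -20, "wx": 0, "wy": 0, "wz": 0, "hand": 32}, {"x": 0, "y": 0, "z": -20, "wx": 0.05, "wy": 0, "wz": 0, "hand": 100}, {"x": 0, "y": 5, "z": 0, "wx": 0.05, "wy": 0, "wz": 0, "hand": 100}, {"x": 0, "y": 5, "z": 0, "wx": 0.05, "wy": 0, "wz": 0, "hand": 100}, {"x": 0, "y": 5, "z": 0, "wx": 0.05, "wy": 0, "wz": 0, "hand": 100}, {"x": 0, "y": 5, "z": 0, "wx": 0.05, "wy": 0, "wz": 0, "hand": 100}, {"x": 0, "y": 10, "z": 0, "wx": 0.05, "wy": 0, "wz": 0, "hand": 100}, {"x": 0, "y": 5, "z": 0, "wx": 0.05, "wy": 0, "wz": 0, "hand": 100}, {"x": 0, "y": 0, "z": 0, "wx": 0.05, "wy": 0, "wz": 0, "hand": 100}]}}

```text
time_s: 17.48
position: [0.5156, -0.0477, 0.167]
tcp_rot: [0.612, 0.729, 0.235, 0.196]
ft_force: [-0.3, -0.4, -0.7]
grip_width: 0.0853
grip_force: 0.0
```

```bash
python3 s.py; python3 wl.py pics/w3.png
```

```text
t 17.48 y -5.2 u 3.6 n 79.2 rot [-0.01   0.004 -0.003] F [-0.4 -0.7  0.4] w 0.0853 g 0.0
[-0.49 -0.16  2.19  0.6   0.69 -1.05] [-0.07  0.28  0.01]
t 17.48 y -5.2 u 3.6 n 79.2 rot [-0.01   0.004 -0.003] F [-0.4 -0.7  0.4] w 0.0853 g 0.0
n pts 4177 best cost,q mod 1.047,du,dn [ 5.000e-04  9.711e-01  3.000e-03 -3.000e-03]
ribs at deg [np.float64(-85.6), np.float64(-25.6), np.float64(34.4)]
```

View pics/w3.png

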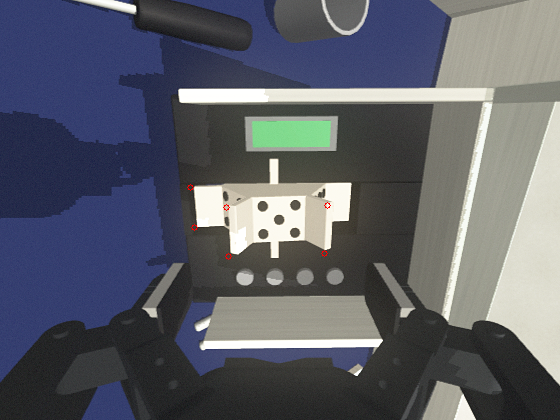

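The five-pip face is in the middle (centre pixel ~(279,219)), with ribs at -25.6° and +34.4°, so 4.4° remain. I'll straddle both ribs and close on them to centre it.

Request:
{"name": "step_arm", "arguments": {"commands": [{"x": 3, "y": -1, "z": 10, "wx": 0.01, "wy": -0.004, "wz": 0.003, "hand": 100}, {"x": 2, "y": 0, "z": 15, "wx": 0, "wy": 0, "wz": 0, "hand": 100}, {"x": 0, "y": 0, "z": 15, "wx": 0, "wy": 0, "wz": 0, "hand": 100}, {"x": 0, "y": 0, "z": 13, "wx": 0, "wy": 0, "wz": 0, "hand": 100}, {"x": 0, "y": 0, "z": 8, "wx": 0, "wy": 0, "wz": 0, "hand": 100}, {"x": 0, "y": 0, "z": 0, "wx": 0, "wy": 0, "wz": 0, "hand": 100}, {"x": 0, "y": 0, "z": 0, "wx": 0, "wy": 0, "wz": 0, "hand": 100}], "grip_force": 20}}

```text
time_s: 18.12
position: [0.5468, -0.0364, 0.1142]
tcp_rot: [0.615, 0.729, 0.231, 0.192]
ft_force: [0.3, 0.1, 0.4]
grip_width: 0.0855
grip_force: 0.0
```

```bash
python3 s.py
```

```text
t 18.12 y 0.6 u 0.1 n 17.3 rot [0.001 0.003 0.002] F [ 0.   0.5 -0.1] w 0.0855 g 0.0
[-0.41  0.02  2.16  0.68  0.53 -1.1 ] [-0.02  0.3   0.01]
```

Request:
{"name": "step_arm", "arguments": {"commands": [{"x": 0, "y": 0.9, "z": 0, "wx": 0, "wy": 0, "wz": 0, "hand": 90}, {"x": 0, "y": 0, "z": 0, "wx": 0, "wy": 0, "wz": 0, "hand": 84}, {"x": 0, "y": 0, "z": 0, "wx": 0, "wy": 0, "wz": 0, "hand": 80}, {"x": 0, "y": 0, "z": 0, "wx": 0, "wy": 0, "wz": 0, "hand": 78}, {"x": 0, "y": 0, "z": 0, "wx": 0, "wy": 0, "wz": 0, "hand": 76}, {"x": 0, "y": 0, "z": 0, "wx": 0, "wy": 0, "wz": 0, "hand": 76}]}}

```text
time_s: 18.62
position: [0.5494, -0.0374, 0.1178]
tcp_rot: [0.615, 0.728, 0.231, 0.195]
ft_force: [-4.3, 0.1, 8.6]
grip_width: 0.0671
grip_force: 19.9
```

```bash
python3 s.py; python3 wl.py
```

```text
t 18.62 y -0.7 u 4.1 n 18.8 rot [-0.004 -0.     0.001] F [ 0.8  1.4 -9.5] w 0.0671 g 19.9
[-0.41  0.02  2.16  0.67  0.53 -1.1 ] [ 0.14 -0.03  0.14]
t 18.62 y -0.7 u 4.1 n 18.8 rot [-0.004 -0.     0.001] F [ 0.8  1.4 -9.5] w 0.0671 g 19.9
n pts 9324 best cost,q mod 1.047,du,dn [ 9.0000e-04  1.0062e+00  3.0000e-03 -3.0000e-03]
ribs at deg [np.float64(-87.7), np.float64(-27.7), np.float64(32.3)]
```

Only 2.3° off. I'll nudge it 2.5 mm down-slope while straddled.

Request:
{"name": "step_arm", "arguments": {"commands": [{"x": 0, "y": -1.5, "z": 0, "wx": 0, "wy": 0, "wz": 0, "hand": 76}, {"x": 0, "y": -1.5, "z": 0, "wx": 0, "wy": 0, "wz": 0, "hand": 76}, {"x": 0, "y": 0, "z": 0, "wx": 0, "wy": 0, "wz": 0, "hand": 76}, {"x": 0, "y": 0, "z": 0, "wx": 0, "wy": 0, "wz": 0, "hand": 76}]}}

```text
time_s: 19.0
position: [0.5489, -0.0376, 0.1177]
tcp_rot: [0.615, 0.728, 0.233, 0.196]
ft_force: [3.9, 4.0, 5.9]
grip_width: 0.0671
grip_force: 22.7
```

```bash
cat > pl.py <<'E'
# independent check: flat tilt vs panel tilt, from latest wrist depth
import pickle,numpy as np
from h import *
c=pickle.load(open('w.pkl','rb')); P=pts(c,0,560,0,420).reshape(-1,3)[c['z_map'].ravel()>.03]
d=P-np.r_[Q0[:2],.1]; L=d@frame(0,Q0[2]); y,u,n=L[:,0],L[:,1],-L[:,2]
for nm,m in(("flat",(abs(y)<.015)&(abs(u-.003)<.017)&(abs(n-.019)<.006)),("panel",(abs(y)<.07)&(abs(y)>.03)&(abs(u)<.06)&(abs(n)<.008))):
    for _ in range(4):
        A=np.c_[u[m],y[m],np.ones(m.sum())]; s=np.linalg.lstsq(A,n[m],rcond=None)[0]; rr=abs(n-np.c_[u,y,np.ones(len(u))]@s); m=m&(rr<.003)
    print(nm,m.sum(),"tilt deg along u %.2f, y %.2f"%tuple(np.degrees(np.arctan(s[:2]))),"n0 mm %.1f"%(s[2]*1000))
E
python3 s.py; python3 wl.py; python3 pl.py
```

```text
t 19.00 y -0.8 u 3.6 n 19.0 rot [-0.008 -0.001  0.002] F [ 3.2  7.  -2.3] w 0.0671 g 22.7
[-0.42  0.02  2.16  0.69  0.53 -1.11] [ 0.66 -1.26  0.37]
t 19.00 y -0.8 u 3.6 n 19.0 rot [-0.008 -0.001  0.002] F [ 3.2  7.  -2.3] w 0.0671 g 22.7
n pts 9277 best cost,q mod 1.047,du,dn [ 8.000e-04  9.945e-01  1.500e-03 -3.000e-03]
ribs at deg [np.float64(-87.0), np.float64(-27.0), np.float64(33.0)]
flat 3241 tilt deg along u -2.51, y 0.51 n0 mm 19.6
panel 16948 tilt deg along u 0.79, y 0.85 n0 mm -2.3
```

The pads' friction resists pure sliding, so I'll turn the clamped wheel with the tool instead.

Request:
{"name": "step_arm", "arguments": {"commands": [{"x": 0, "y": 0, "z": 0, "wx": -0.025, "wy": 0, "wz": 0, "hand": 76}, {"x": 0, "y": 0, "z": 0, "wx": -0.03, "wy": 0, "wz": 0, "hand": 76}, {"x": 0, "y": 0, "z": 0, "wx": 0, "wy": 0, "wz": 0, "hand": 76}, {"x": 0, "y": 0, "z": 0, "wx": 0, "wy": 0, "wz": 0, "hand": 76}]}}

```text
time_s: 19.38
position: [0.5475, -0.0378, 0.1167]
tcp_rot: [0.609, 0.721, 0.252, 0.212]
ft_force: [-1.8, 1.1, 9.2]
grip_width: 0.0674
grip_force: 23.6
```

```bash
python3 s.py; python3 wl.py; python3 pl.py
```

```text
t 19.38 y -0.8 u 1.9 n 19.0 rot [-0.061 -0.     0.002] F [ 1.4  4.  -8.4] w 0.0674 g 23.6
[-0.44  0.01  2.2   0.83  0.5  -1.27] [ 0.26 -0.55  0.23]
t 19.38 y -0.8 u 1.9 n 19.0 rot [-0.061 -0.     0.002] F [ 1.4  4.  -8.4] w 0.0674 g 23.6
n pts 9308 best cost,q mod 1.047,du,dn [ 8.0000e-04  1.0413e+00  1.5000e-03 -3.0000e-03]
ribs at deg [np.float64(-89.7), np.float64(-29.7), np.float64(30.3)]
flat 3225 tilt deg along u 0.20, y 0.52 n0 mm 19.5
panel 17010 tilt deg along u 0.87, y 0.85 n0 mm -2.3
```

Request:
{"name": "step_arm", "arguments": {"commands": [{"x": 0, "y": 0, "z": 0, "wx": -0.009, "wy": 0, "wz": 0, "hand": 76}, {"x": 0, "y": 0, "z": 0, "wx": 0, "wy": 0, "wz": 0, "hand": 76}, {"x": 0, "y": 0, "z": 0, "wx": 0, "wy": 0, "wz": 0, "hand": 100}, {"x": 0, "y": 0, "z": 0, "wx": 0, "wy": 0, "wz": 0, "hand": 100}, {"x": 0, "y": 0, "z": 0, "wx": 0, "wy": 0, "wz": 0, "hand": 100}, {"x": 0, "y": 0, "z": -10, "wx": 0, "wy": 0, "wz": 0, "hand": 100}, {"x": 0, "y": 0, "z": -25, "wx": 0, "wy": 0, "wz": 0, "hand": 100}, {"x": 0, "y": 0, "z": -30, "wx": 0, "wy": 0, "wz": 0, "hand": 100}, {"x": 0, "y": 0, "z": -30, "wx": 0.03, "wy": 0, "wz": 0, "hand": 100}, {"x": 0, "y": 0, "z": -30, "wx": 0.04, "wy": 0, "wz": 0, "hand": 100}, {"x": 0, "y": 0, "z": 0, "wx": 0, "wy": 0, "wz": 0, "hand": 60}]}}

```text
time_s: 20.35
position: [0.4709, -0.0525, 0.2181]
tcp_rot: [0.615, 0.729, 0.229, 0.197]
ft_force: [1.4, -1.0, 0.8]
grip_width: 0.0755
grip_force: 0.0
```

```bash
python3 s.py; python3 wl.py; python3 pl.py; python3 -c "
from bench import r
from h import *
plan(r.get_obs(),(0,160,230),0)"
```

```text
t 20.35 y -2.4 u -3.8 n 146.8 rot [-0.002 -0.006 -0.002] F [-1.3  1.5  0. ] w 0.0755 g 0.0
[-0.56 -0.37  2.22  0.52  0.87 -0.99] [-0.04  0.2  -0.  ]
t 20.35 y -2.4 u -3.8 n 146.8 rot [-0.002 -0.006 -0.002] F [-1.3  1.5  0. ] w 0.0755 g 0.0
n pts 2456 best cost,q mod 1.047,du,dn [ 0.0005  0.0059  0.0015 -0.003 ]
ribs at deg [np.float64(-30.3), np.float64(29.7), np.float64(89.7)]
flat 1118 tilt deg along u 0.55, y 0.59 n0 mm 19.5
panel 7155 tilt deg along u 0.27, y 0.51 n0 mm -2.5
rotvec tool [0.001 0.004 0.001] shift in final frame mm [  1.7 165.1 -85. ] in current frame [  1.2 165.2 -84.9]
```

The wheel is set: flat and panel are parallel within 0.3° and the ribs are at ±30°. Now back over the cover's top edge to the bar.

Request:
{"name": "step_arm", "arguments": {"commands": [{"x": 0.5, "y": 0, "z": -30, "wx": 0, "wy": 0, "wz": 0, "hand": 32}, {"x": 0.5, "y": 0, "z": -30, "wx": 0, "wy": 0.002, "wz": 0, "hand": 32}, {"x": 0.5, "y": 0, "z": -30, "wx": 0, "wy": 0.002, "wz": 0, "hand": 32}, {"x": 0, "y": 30, "z": 0, "wx": 0, "wy": 0, "wz": 0, "hand": 32}, {"x": 0, "y": 30, "z": 0, "wx": 0, "wy": 0, "wz": 0, "hand": 32}, {"x": 0, "y": 30, "z": 0, "wx": 0, "wy": 0, "wz": 0, "hand": 32}, {"x": 0, "y": 30, "z": 0, "wx": 0, "wy": 0, "wz": 0, "hand": 32}, {"x": 0, "y": 30, "z": 0, "wx": 0, "wy": 0, "wz": 0, "hand": 32}, {"x": 0, "y": 14, "z": 0, "wx": 0, "wy": 0, "wz": 0, "hand": 32}, {"x": 0, "y": 0, "z": 0, "wx": 0, "wy": 0, "wz": 0, "hand": 32}]}}

```text
time_s: 21.23
position: [0.554, -0.0347, 0.3798]
tcp_rot: [0.614, 0.73, 0.23, 0.19]
ft_force: [-1.0, -0.7, 0.3]
grip_width: 0.0276
grip_force: 0.0
```

```bash
python3 s.py; python3 -c "
from bench import r
from h import *
plan(r.get_obs(),(0,160,167),0)"
```

```text
t 21.23 y 1.2 u 158.5 n 230.6 rot [0.004 0.007 0.   ] F [-0.5 -0.8 -0.9] w 0.0276 g 0.0
[-0.4  -0.29  1.83  0.36  1.1  -0.66] [-0.07  0.28  0.05]
rotvec tool [-0.004 -0.007 -0.   ] shift in final frame mm [-1.2  1.5 63.6] in current frame [-1.6  1.7 63.6]
```

Request:
{"name": "step_arm", "arguments": {"commands": [{"x": -1, "y": 1.5, "z": 10, "wx": -0.004, "wy": -0.007, "wz": 0, "hand": 32}, {"x": 0, "y": 0, "z": 15, "wx": 0, "wy": 0, "wz": 0, "hand": 32}, {"x": 0, "y": 0, "z": 15, "wx": 0, "wy": 0, "wz": 0, "hand": 32}, {"x": 0, "y": 0, "z": 15, "wx": 0, "wy": 0, "wz": 0, "hand": 32}, {"x": 0, "y": 0, "z": 8, "wx": 0, "wy": 0, "wz": 0, "hand": 32}, {"x": 0, "y": 0, "z": 0, "wx": 0, "wy": 0, "wz": 0, "hand": 5}, {"x": 0, "y": 0, "z": 0, "wx": 0, "wy": 0, "wz": 0, "hand": 5}, {"x": 0, "y": 0, "z": 0, "wx": 0, "wy": 0, "wz": 0, "hand": 5}, {"x": 0, "y": 0, "z": 0, "wx": 0, "wy": 0, "wz": 0, "hand": 5}], "grip_force": 30}}

```text
time_s: 21.98
position: [0.5869, -0.0296, 0.3254]
tcp_rot: [0.616, 0.729, 0.228, 0.191]
ft_force: [6.0, 0.7, -10.4]
grip_width: 0.0109
grip_force: 29.1
```

```bash
python3 s.py
```

```text
t 21.98 y 0.6 u 154.6 n 166.9 rot [0.006 0.    0.003] F [-0.3 -1.1 12. ] w 0.0109 g 29.1
[-0.36 -0.18  1.85  0.36  0.96 -0.65] [-0.13  0.35  0.1 ]
```

Request:
{"name": "step_arm", "arguments": {"commands": [{"x": 0, "y": -6, "z": -1.8, "wx": 0, "wy": 0, "wz": 0, "hand": 5}, {"x": 0, "y": -9, "z": -1.8, "wx": 0, "wy": 0, "wz": 0, "hand": 5}, {"x": 0, "y": -9.1, "z": -1.2, "wx": 0, "wy": 0, "wz": 0, "hand": 5}, {"x": 0, "y": -9.1, "z": -0.6, "wx": 0, "wy": 0, "wz": 0, "hand": 5}, {"x": 0, "y": -9.2, "z": 0, "wx": 0, "wy": 0, "wz": 0, "hand": 5}, {"x": 0, "y": -9.1, "z": 0.7, "wx": 0, "wy": 0, "wz": 0, "hand": 5}, {"x": 0, "y": -9.1, "z": 1.3, "wx": 0, "wy": 0, "wz": 0, "hand": 5}, {"x": 0, "y": -9, "z": 1.9, "wx": 0, "wy": 0, "wz": 0, "hand": 5}, {"x": 0, "y": -8.8, "z": 2.5, "wx": 0, "wy": 0, "wz": 0, "hand": 5}, {"x": 0, "y": -8.6, "z": 3.1, "wx": 0, "wy": 0, "wz": 0, "hand": 5}, {"x": 0, "y": -8.4, "z": 3.7, "wx": 0, "wy": 0, "wz": 0, "hand": 5}, {"x": 0, "y": -8.1, "z": 4.2, "wx": 0, "wy": 0, "wz": 0, "hand": 5}]}}

```text
time_s: 22.98
position: [0.5106, -0.0435, 0.2611]
tcp_rot: [0.615, 0.73, 0.228, 0.195]
ft_force: [-13.3, 0.3, 11.4]
grip_width: 0.0111
grip_force: 33.0
```

```bash
python3 s.py
```

```text
t 22.98 y -0.2 u 54.1 n 158.7 rot [ 0.001 -0.003 -0.002] F [  2.6  -4.1 -16.8] w 0.0111 g 33.0
[-0.47 -0.31  2.09  0.45  0.9  -0.84] [0.04 0.98 0.18]
```

Request:
{"name": "step_arm", "arguments": {"commands": [{"x": 0, "y": -7.8, "z": 4.3, "wx": 0, "wy": 0, "wz": 0, "hand": 5}, {"x": 0, "y": -7.5, "z": 4.8, "wx": 0, "wy": 0, "wz": 0, "hand": 5}, {"x": 0, "y": -7.1, "z": 5.4, "wx": 0, "wy": 0, "wz": 0, "hand": 5}, {"x": 0, "y": -6.7, "z": 6.3, "wx": 0, "wy": 0, "wz": 0, "hand": 5}, {"x": 0, "y": -6.2, "z": 6.7, "wx": 0, "wy": 0, "wz": 0, "hand": 5}, {"x": 0, "y": -5.8, "z": 7.1, "wx": 0, "wy": 0, "wz": 0, "hand": 5}, {"x": 0, "y": -5.3, "z": 7.5, "wx": 0, "wy": 0, "wz": 0, "hand": 5}, {"x": 0, "y": -4.7, "z": 7.8, "wx": 0, "wy": 0, "wz": 0, "hand": 5}, {"x": 0, "y": -4.2, "z": 8.2, "wx": 0, "wy": 0, "wz": 0, "hand": 5}, {"x": 0, "y": -3.6, "z": 8.4, "wx": 0, "wy": 0, "wz": 0, "hand": 5}, {"x": 0, "y": -3, "z": 8.4, "wx": 0, "wy": 0, "wz": 0, "hand": 5}, {"x": 0, "y": 0, "z": 0, "wx": 0, "wy": 0, "wz": 0, "hand": 5}]}}

```text
time_s: 23.98
position: [0.5008, -0.0451, 0.1587]
tcp_rot: [0.616, 0.73, 0.226, 0.192]
ft_force: [-5.1, -6.2, -6.1]
grip_width: 0.0107
grip_force: 34.7
```

```bash
python3 s.py
```

```text
t 23.98 y -0.1 u -12.7 n 80.6 rot [ 0.008 -0.002  0.001] F [-5.2 -8.5  1.5] w 0.0107 g 34.7
[-0.49 -0.18  2.22  0.58  0.68 -1.03] [-0.92  1.12 -0.4 ]
```

Request:
{"name": "step_arm", "arguments": {"commands": [{"x": 0, "y": -1, "z": 3, "wx": 0, "wy": 0, "wz": 0, "hand": 5}, {"x": 0, "y": 0, "z": 3, "wx": 0, "wy": 0, "wz": 0, "hand": 5}, {"x": 0, "y": 0, "z": 0, "wx": 0, "wy": 0, "wz": 0, "hand": 5}]}}

```text
time_s: 24.23
position: [0.5025, -0.0448, 0.153]
tcp_rot: [0.616, 0.73, 0.225, 0.192]
ft_force: [-7.7, -8.7, -5.3]
grip_width: 0.0107
grip_force: 34.9
```

```bash
python3 s.py
```

```text
t 24.23 y -0.1 u -14.6 n 74.9 rot [ 0.01  -0.002 -0.   ] F [ -7.2 -10.4  -0.9] w 0.0107 g 34.9
[-0.48 -0.16  2.22  0.59  0.67 -1.04] [-1.11  1.57 -0.48]
```

Request:
{"name": "step_arm", "arguments": {"commands": [{"x": 0, "y": -1, "z": 3, "wx": 0, "wy": 0, "wz": 0, "hand": 5}, {"x": 0, "y": -0.5, "z": 3, "wx": 0, "wy": 0, "wz": 0, "hand": 5}, {"x": 0, "y": 0, "z": 0, "wx": 0, "wy": 0, "wz": 0, "hand": 5}]}}

```text
time_s: 24.48
position: [0.5048, -0.0442, 0.149]
tcp_rot: [0.615, 0.731, 0.226, 0.192]
ft_force: [-25.3, -8.1, 12.9]
grip_width: 0.0109
grip_force: 39.7
```

```bash
python3 s.py
python3 - <<'E'
from bench import r
from h import *
c=r.capture('top'); P=pts(c,225,358,150,250).reshape(-1,3)
d=P-np.r_[Q0[:2],.1]; L=d@frame(0,Q0[2]); y,u,n=L[:,0],L[:,1],-L[:,2]
m=(abs(y)<.08)&(u>-.02)&(u<.1)&(abs(n-.06)<.03); print(m.sum())
for _ in range(4):
    A=np.c_[u[m],np.ones(m.sum())]; s=np.linalg.lstsq(A,n[m],rcond=None)[0]; m&=abs(n-np.c_[u,np.ones(len(u))]@s)<.008
print(m.sum(),"tilt deg",np.degrees(np.arctan(s[0])),"n at u=112,-16",s@[.112,1],s@[-.016,1])
E
```

```text
t 24.48 y 0.1 u -14.9 n 70.3 rot [ 0.009 -0.002 -0.002] F [ -3.7 -14.2 -25.7] w 0.0109 g 39.7
[-0.48 -0.15  2.22  0.6   0.66 -1.05] [-0.81  2.4  -0.19]
2110
2067 tilt deg 0.13172991098235562 n at u=112,-16 0.05968668364352612 0.05939239567923473
```

The cover is shut: tilt is 0.13° and it takes a 25 N reaction. I'll release, back off and check.

Request:
{"name": "step_arm", "arguments": {"commands": [{"x": 0, "y": 0, "z": 0, "wx": 0, "wy": 0, "wz": 0, "hand": 55}, {"x": 0, "y": 0, "z": 0, "wx": 0, "wy": 0, "wz": 0, "hand": 55}, {"x": 0, "y": 0, "z": 0, "wx": 0, "wy": 0, "wz": 0, "hand": 55}, {"x": 0, "y": 0, "z": 0, "wx": 0, "wy": 0, "wz": 0, "hand": 55}, {"x": 0, "y": 0, "z": -10, "wx": 0, "wy": 0, "wz": 0, "hand": 55}, {"x": 0, "y": 0, "z": -20, "wx": 0, "wy": 0, "wz": 0, "hand": 55}, {"x": 0, "y": 0, "z": -30, "wx": 0, "wy": 0, "wz": 0, "hand": 55}, {"x": 0, "y": 0, "z": -30, "wx": 0, "wy": 0, "wz": 0, "hand": 55}, {"x": 0, "y": 0, "z": -25, "wx": 0, "wy": 0, "wz": 0, "hand": 55}, {"x": 0, "y": 0, "z": 0, "wx": 0, "wy": 0, "wz": 0, "hand": 55}]}}

```text
time_s: 25.37
position: [0.4449, -0.0563, 0.2511]
tcp_rot: [0.614, 0.728, 0.229, 0.199]
ft_force: [1.3, -1.2, 0.0]
grip_width: 0.0467
grip_force: 0.0
```

```bash
python3 s.py
python3 - <<'E'
from bench import r
from h import *
import cv2
c=r.capture('top'); P=pts(c,225,358,150,250).reshape(-1,3)
d=P-np.r_[Q0[:2],.1]; L=d@frame(0,Q0[2]); y,u,n=L[:,0],L[:,1],-L[:,2]
m=(abs(y)<.08)&(u>.02)&(u<.1)&(abs(n-.06)<.03); print(m.sum())
for _ in range(4):
    A=np.c_[u[m],np.ones(m.sum())]; s=np.linalg.lstsq(A,n[m],rcond=None)[0]; m&=abs(n-np.c_[u,np.ones(len(u))]@s)<.008
print(m.sum(),"tilt deg",np.degrees(np.arctan(s[0])),"n at u=112,-16",s@[.112,1],s@[-.016,1])
w=r.capture('wrist')['image'];t=c['image'][130:270,200:390]
cv2.imwrite('pics/fin.png',np.hstack([cv2.resize(w,(430,322)),cv2.resize(t,(370,322),interpolation=cv2.INTER_CUBIC)]))
E
```

```text
t 25.37 y -1.7 u -6.5 n 189.0 rot [-0.006 -0.008 -0.002] F [-1.4  0.9  0.6] w 0.0467 g 0.0
[-0.63 -0.49  2.23  0.51  1.   -0.98] [-0.04  0.23 -0.02]
1450
1450 tilt deg -0.044591664388528775 n at u=112,-16 0.059430671905955315 0.059530290660471635
```

View pics/fin.png

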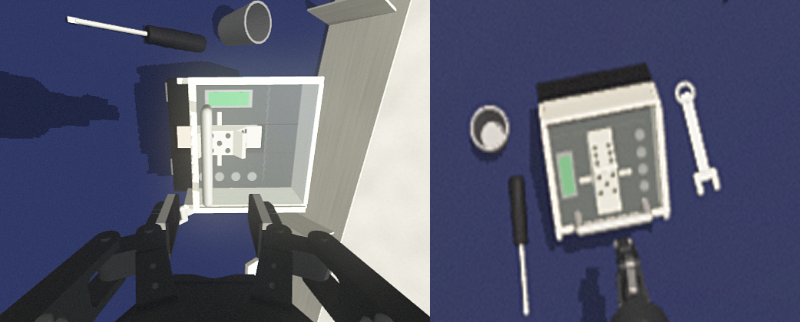

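The picture shows the cover shut over the wheel, with five pips at the pointers (wrist view ~(222,142), top view ~(605,177)). The spanner, beaker and screwdriver have not moved, and the gripper is clear.

```bash
python3 -c "
from bench import r
print(r.job_done())"
```

```text
the job is handed in; nothing more can be done
None
```

The job is handed in at about 25 s: the five-pip face is at the pointers, parallel with the panel to about 0.3° when last measured before closing. The cover is fully shut again, and the spanner, beaker and screwdriver beside the console look unmoved; the other loose items I did not re-check, but the arm felt no contact near them.

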